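# Shut, latch and press home the filter hatch of a fume extractor

### The arm

A 6-joint arm with a two-finger parallel gripper is mounted at the origin on the work surface. World frame = base frame: x ahead of the robot, y to its left, z up, the work surface at z = 0. Lengths are in m, angles in rad, forces in N, time in s.
With the tool pointing down it reaches from about 0.35 to 0.85 m from the base axis. Payload 8.1 kg.
Tool frame: the origin (TCP) lies on the mounting face of the last link; the fingertips stand 173 mm ahead of it and the grasp point (between the pads) lies 155 mm ahead of it (grasp_offset is the distance from the TCP to the grasp point, in m); z points along the fingers, y is the direction in which the jaws open and shut (so a half turn about z gives the same grasp; the last joint's range is limited). The gripper opens to 85 mm and grips with 20 to 120 N. Pads are 22 mm wide; open, the fingers measure 114 mm over their backs; the gripper's body (76 mm by 85 mm) begins 54 mm behind the grasp point. The pads swing forward as they close: fully open they stand 13 mm farther back than shut.
Start: joints at [-1.399, 0.13, 1.488, -0, 1.523, -0.085], TCP at [0.152, -0.58, 0.405] pointing down, gripper open.
Joint ranges: [-2.96, 2.96], [-0.89, 2.26], [0.02, 2.5], [-1.34, 4.48], [0, 2.73], [-2.66, 2.66]. Speed limits (rad/s): [2.39, 2.39, 2.79, 3.14, 3.14, 3.14].

### API

Orientations are given as [roll, pitch, yaw] about the fixed x, y, z axes, in that order (R = Rz(yaw) Ry(pitch) Rx(roll)).
In Python, from station import * gives the robot as it stands.
- The arm moves only by the shell command python3 -m jog 'ROWS' [OPENING] [FORCE]. ROWS is JSON, a list of rows, each a list of 4 numbers: the shift along the tool's x, y, z in m, then the turn about the tool's z in rad. A call has 1 to 8 rows; each row shifts and turns the commanded pose from where the row before left it, along the tool's axes as they then stand; what a row does not reach is not made up. A row lasts 1/10 s, in which the tool goes at most 50 mm and 8.59 degrees, less where a joint would pass 70% of its speed; a pose out of reach is approached as far as the arm can. A call with a gripper value outside its range is refused whole. OPENING is the opening, from 0 (shut) to 1 (fully open), set as the call begins (- or left out, the last holds). The fingers move at their own pace and stop on an object; FORCE is the grip in N (left out, the last holds). Time passes only in rows, so rows that do not move let the fingers close. It gives the time, the measured TCP pose, the force and the opening at its end, in the units of the state.
- read_state(): the state, without advancing time (a new reading comes with each control period).
- grab_frame(name): name is "side" or "top" or "wrist"; returns (picture, depth): 400x640x3 uint8, red, green, blue; 400x640 float32, m along the optical axis (not along the pixel's ray), 0 where there is no reading.
- camera_info(name): a dict with "intrinsics" (3x3 intrinsics, pixels), "dist" ([k1, k2, p1, p2, k3] as OpenCV has them; the pictures are not rectified), "cam_to_world" (4x4, takes a point from camera to world coordinates). Camera axes: x right, y down, z forward; pixel columns grow to the right and rows downward; lengths in m; the calibration is good to about 2 mm. A picture is of the moment at which its call begins: read the wrist's pose just before it. camera_info takes no time and is no camera call; for the wrist camera it gives the pose at the moment of the call.
- close_job(): hands the job in, once; it reports no verdict.
The state is a dict: "time": time; "joints": joint angles; "joint_vel": joint speeds; "tau": joint torques, N m; "position": TCP position; "tcp_rot": TCP orientation; "wrist_force": force on the tool from outside, world axes, zero at the start; "torque": the same for the moment, N m; "opening": finger opening in m.
Only numpy, scipy, OpenCV 4.12 (cv2) and the standard library are available. Lean on these libraries where they do the work, as an engineer would, in place of code of your own. Each camera call takes 0.05 s, during which the arm holds its last target.

### The job

Shut the open yellow filter hatch on top of the blue welding-fume extractor without slamming it, then turn its black T-handle latch clockwise until the white slot lines up with the two red marks. The new foam seal under the hatch has only just been glued and the latch alone leaves it slack, so next press the hatch firmly down until it lies flat on its steel frame, latch still in line with the marks, and stay there: your program finishes while the arm is still holding the hatch down. Leave the other things on the table and on the extractor where they are.

Things in the scene. Friction and masses are not known exactly. Their poses are not given: they have to be found in the camera images.
- extractor: blue fume extractor fixed to the table, box 300 (x) by 400 (y) by 180 high, grey deck; origin centre of its underside, on the table; x to its back (away from the robot at yaw 0), y to its left, z up. A steel frame round the filter opening, its top 188 above the table, is centred 70 to +y. A carry handle on the deck at y = -172 rises to 222 above the table; sizes in mm
- hatch: yellow hatch plate; origin mid-way along the hinge at its back edge, 89 to +x and 70 to +y of the extractor's origin, 188 above the table. Own frame: x = -4 to -200, y = -110 to 110, underside z = 0, outer face z = 4 (a flat pressing at x -25 to -125, y -70 to 70 is 2 higher). Axes match the extractor's when shut; open, the front edge (x = -200) is swung up about y; sizes in mm
- hatch_angle (a joint): hatch opening, rad: 0 = flat on its frame; starts at 0.4 to 0.8. Stiff hinge (0.4 N m friction): it stays where left and must be pushed shut. At about 0.03 it meets a springy foam seal along the front; pressing it flat takes some 8 N near the front edge, 14 N at mid-length; let go, it springs back to about 0.015 or more; sizes in mm
- latch_turn (a joint): latch angle, rad, grows clockwise seen from above: 0 = T-handle along the hatch's y, 1.571 = T-handle and slot along the hatch's x, in line with the red marks, the cam below under the frame. Starts at 0.1 to 0.45; friction 0.06 N m, stays where left, no click, end stops at 0 and 2.0. One grasp can turn it. Latched while the hatch is open, its cam stops the hatch shutting; sizes in mm
- latch_grip (a point): centre of the black T-handle bar, on the latch axis at hatch x = -150, y = 0, 27 above the outer face. Bar 50 long, 12 wide, 18 high (18 to 36 above the face), a white slot along its top; 18 round stem, 36 round rosette 3 thick below. Own y along the bar, z up the latch axis. The two red marks lie on the plate before and behind it, along the hatch's x; sizes in mm
- tip_tin: flat round tin with a red lid, 62 across, 26 high, lying on the extractor's deck beside the hatch; bystander; origin at the centre of its underside; sizes in mm
- spare_filter: white round filter cartridge, 110 across, 104 high, standing on the table; bystander; origin at the centre of its underside; sizes in mm
- chip_hammer: hammer, 270 long, lying on the table; bystander; sizes in mm
- wrench: steel wrench, 200 long, lying on the table; bystander; sizes in mm
- weld_magnet: red welding magnet, about 100 by 110 by 22, lying on the table; bystander; sizes in mm
- angle_iron: coppery offcut of angle iron, 180 by 40 by 40, on the table; bystander; sizes in mm

How it is judged:
By the outcome, as a careful person would: the job done as asked, in the order asked, and still so for the second after the job is handed in, while the arm keeps its last pose, push and grip.
It also fails if it takes over 51 s, if anything falls off the work surface, if the arm or the gripper's body presses on something with over 40 N, if the wrist force passes 120 N, or if a joint passes its speed limit or range.

## Working session

There is one attempt and no reset: what is moved stays moved. The work goes in short steps, Python scripts to look and compute and a shell command to move; the robot and the scene stay as the last step left them, time stands still between calls to the robot, and variables do not carry over. Pictures are saved under pics/ and viewed, and the job is handed in when it is done.

```bash
ls; mkdir -p pics; python3 - <<'E'
from station import *
import cv2
s=read_state(); print({k:s[k] for k in ('time','position','tcp_rot','wrist_force','opening')})
for n in ('top','side'):
    p,d=grab_frame(n); cv2.imwrite(f'pics/{n}0.png',p[:,:,::-1])
    import numpy as np; np.save(f'pics/{n}0.npy',d)
    i=camera_info(n); print(n,i)
E
```

```text
pics
{'time': 0.0, 'position': array([ 0.15237041, -0.58010053,  0.40364627]), 'tcp_rot': array([-3.13975693e+00, -2.14479489e-04,  2.56758076e-01]), 'wrist_force': array([0.35746948, 0.4285458 , 0.22991043]), 'opening': 0.08512197475245456}
top {'intrinsics': array([[443.77232344,   0.        , 314.907636  ],
       [  0.        , 443.77232344, 200.95920118],
       [  0.        ,   0.        ,   1.        ]]), 'dist': array([-0.0792434,  0.       ,  0.       ,  0.       ,  0.       ]), 'cam_to_world': array([[ 0.02292465, -0.99167462,  0.12671188,  0.35970825],
       [-0.99953159, -0.02530547, -0.01721134, -0.00863243],
       [ 0.02027455, -0.12625796, -0.99179024,  1.54012685],
       [ 0.        ,  0.        ,  0.        ,  1.        ]])}
side {'intrinsics': array([[478.67461471,   0.        , 319.14941706],
       [  0.        , 478.67461471, 205.48918423],
       [  0.        ,   0.        ,   1.        ]]), 'dist': array([-0.05416987,  0.        ,  0.        ,  0.        ,  0.        ]), 'cam_to_world': array([[-0.90075525, -0.32202513,  0.29144433,  0.11568287],
       [-0.43429833,  0.67552234, -0.59586452,  0.85676592],
       [-0.00499381, -0.66330188, -0.74833527,  1.2369706 ],
       [ 0.        ,  0.        ,  0.        ,  1.        ]])}
```

View pics/top0.png

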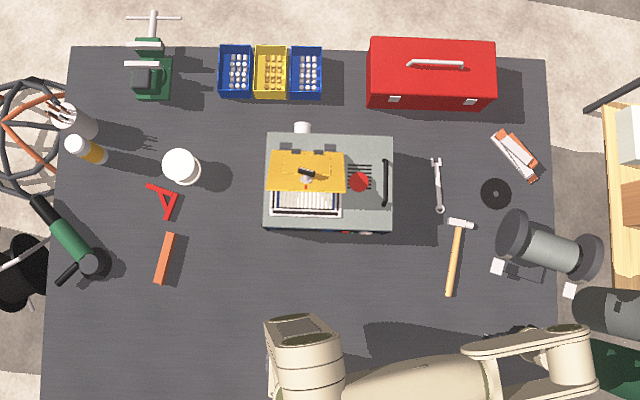

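View pics/side0.png

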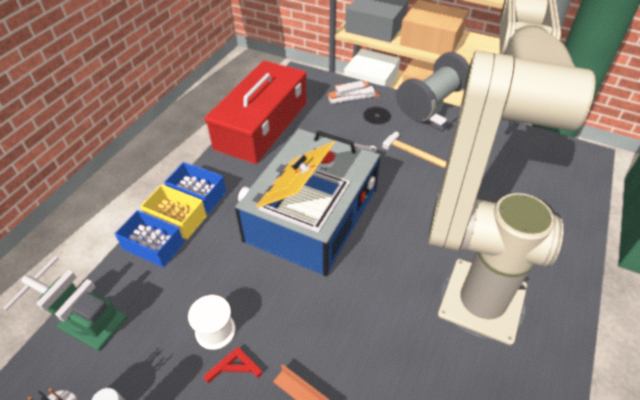

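The top view shows the extractor at about x 263–393, y 133–232, with the hatch raised at (305,170). The tin is at (359,181) and the handle bar at (386,182). I'll enlarge this area.

```bash
python3 - <<'E'
import cv2
a=cv2.imread('pics/top0.png')[120:245,250:410]; cv2.imwrite('pics/top0c.png',cv2.resize(a,None,fx=4.7,fy=4.7,interpolation=cv2.INTER_CUBIC))
a=cv2.imread('pics/side0.png')[120:275,230:390]; cv2.imwrite('pics/side0c.png',cv2.resize(a,None,fx=3.8,fy=3.8,interpolation=cv2.INTER_CUBIC))
E
cat > h.py <<'E'
import numpy as np, cv2
from station import camera_info
def ray(n,u,v,info=None):
    i=info or camera_info(n)
    p=cv2.undistortPoints(np.array([[[u,v]]],float),i['intrinsics'],i['dist'])[0,0]
    T=i['cam_to_world']; return T[:3,3],T[:3,:3]@np.array([p[0],p[1],1.])
def atz(n,u,v,z,info=None):
    o,d=ray(n,u,v,info); return o+d*(z-o[2])/d[2]
def dep(n,u,v,D,info=None):
    o,d=ray(n,u,v,info); return o+d*D[int(round(v)),int(round(u))]
def cloud(n,D,info=None):
    i=info or camera_info(n); h,w=D.shape
    uv=np.stack(np.meshgrid(np.arange(w),np.arange(h)),-1).reshape(-1,1,2).astype(float)
    p=cv2.undistortPoints(uv,i['intrinsics'],i['dist'])[:,0].reshape(h,w,2)
    c=np.concatenate([p*D[...,None],D[...,None]],-1); T=i['cam_to_world']
    return c@T[:3,:3].T+T[:3,3]
E
```

```text
(no output)
```

View pics/top0c.png

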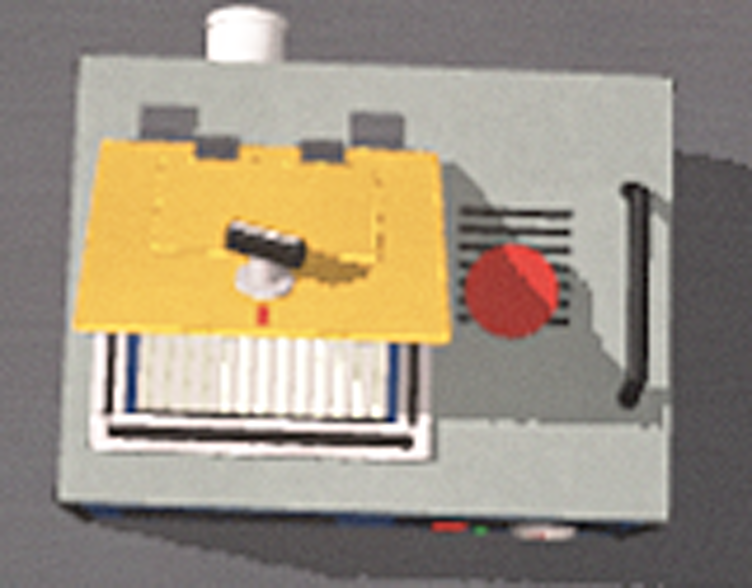

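View pics/side0c.png

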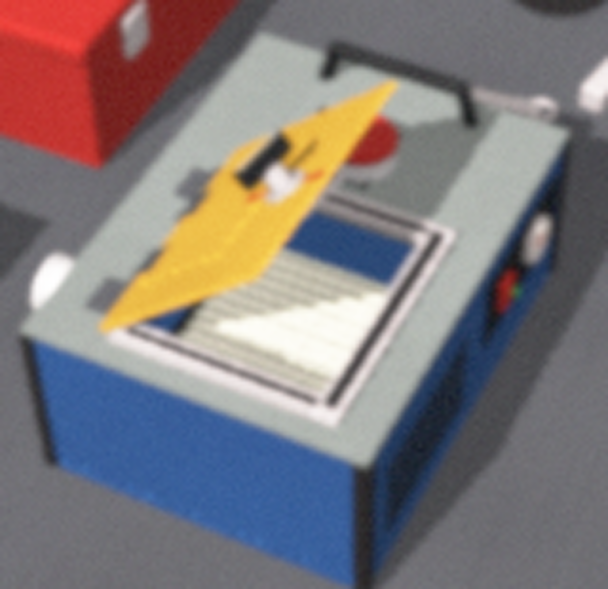

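```bash
python3 - <<'E'
from h import *
f=lambda x,y:((x+.5)/4.7-.5+250,(y+.5)/4.7-.5+120)
px=[(80,57),(673,77),(667,522),(60,500)]; mod=np.array([(150,200),(150,-200),(-150,-200),(-150,200)])/1e3
P=np.array([atz('top',*f(*p),.18)[:2] for p in px]); print(P)
print([np.linalg.norm(P[i]-P[(i+1)%4]) for i in range(4)])
c=P.mean(0); m=mod-mod.mean(0)
H=m.T@(P-c); th=np.arctan2(H[0,1]-H[1,0],H[0,0]+H[1,1]); print('ext',c,th)
R=np.array([[np.cos(th),-np.sin(th)],[np.sin(th),np.cos(th)]])
print('res',P-c-m@R.T)
# side
g=lambda x,y:((x+.5)/3.8-.5+230,(y+.5)/3.8-.5+120)
for p in [(24,333),(366,466),(568,130),(262,33)]: print('side deck',atz('side',*g(*p),.18))
for n in('top','side'):
    D=np.load(f'pics/{n}0.npy'); W=cloud(n,D)
    L=(W[...,:2]-c)@R; z=W[...,2]
    im=cv2.imread(f'pics/{n}0.png').astype(int)
    deck=(abs(L[...,0])<.14)&(abs(L[...,1])<.19)&(abs(z-.18)<.02)&(L[...,1]<-.06)&(L[...,0]>.08)
    print(n,'deck z',np.median(z[deck]),deck.sum())
    yel=(im[...,2]>150)&(im[...,0]<110)&(im[...,1]>110)&(abs(L[...,1]-.07)<.14)&(abs(L[...,0])<.15)&(D>0)&(z>.17)
    x=L[...,0][yel]-.089; y=L[...,1][yel]-.07; zz=z[yel]-.188
    k=(y>-.1)&(y<.1)
    A=np.c_[x[k],y[k],np.ones(k.sum())]; s,*_=np.linalg.lstsq(A,zz[k],rcond=None); 
    r=zz[k]-A@s; kk=abs(r)<.006; s,*_=np.linalg.lstsq(A[kk],zz[k][kk],rcond=None)
    print(n,yel.sum(),'plane',s,'angle',np.arctan(-s[0]),'hyp x0 (z=0):',-s[2]/s[0], 'ranges',x.min(),x.max(),y.min(),y.max(),zz.max())
E
```

```text
[[ 0.74970427  0.12511922]
 [ 0.74761674 -0.27467075]
 [ 0.44718283 -0.27054988]
 [ 0.45205298  0.1269956 ]]
[np.float64(0.3997954206791336), np.float64(0.3004621745438705), np.float64(0.39757531068110563), np.float64(0.29765720447724586)]
ext [ 0.59913921 -0.07327645] -0.009194406691943343
res [[-1.26744922e-03 -2.16734352e-04]
 [ 3.22731828e-04 -2.36122849e-05]
 [-1.23862719e-04  1.33897929e-03]
 [ 1.06858011e-03 -1.09863265e-03]]
side deck [0.74580153 0.12704234 0.18      ]
side deck [0.45139906 0.12937671 0.18      ]
side deck [ 0.44847997 -0.27206978  0.18      ]
side deck [ 0.74590314 -0.27478209  0.18      ]
top deck z 0.17997320403168038 756
top 2777 plane [-0.89844594 -0.00356848  0.00816113] angle 0.7319558391549872 hyp x0 (z=0): 0.009083607317786969 ranges -0.1463309446036381 0.003971430507596699 -0.12191529777187278 0.11068422952623821 0.13972713218705785
side deck z 0.1802246968192367 460
side 1326 plane [-8.87821369e-01 -9.01524105e-05  7.12137629e-03] angle 0.726045685964676 hyp x0 (z=0): 0.00802118143476036 ranges -0.14972548160324167 0.006774873604915119 -0.13291623448228274 0.114098690882836 0.1422443338377261
```

```bash
python3 -m jog '[[0,0,-0.05,0.128],[0,0,-0.05,0.128],[0.025,-0.0375,0,0],[0.025,-0.0375,0,0],[0.025,-0.0375,0,0],[0.025,-0.0375,0,0],[0.025,-0.0375,0,0],[0.025,-0.0375,0,0]]' 0 40; python3 -m jog '[[0.025,-0.0375,0,0],[0.025,-0.0375,0,0],[0.025,-0.0375,0,0],[0.025,-0.0375,0,0],[0.025,-0.0375,0,0],[0.025,-0.0375,0,0],[0.025,-0.0375,0,0],[0.025,-0.0375,0,0]]'
```

```text
time: 0.9
position: [0.3028, -0.3535, 0.5043]
tcp_rot: [-3.141, 0.0, 0.0]
wrist_force: [1.0, -0.3, 0.5]
opening: -0.0001
time: 1.7
position: [0.5026, -0.0532, 0.5044]
tcp_rot: [3.142, 0.0, 0.001]
wrist_force: [0.6, -1.0, 0.8]
opening: 0.0002
```

```bash
python3 -m jog '[[0,-0.01,-0.02,0],[0.023,-0.034,0,0],[0.023,-0.033,0,0],[0.023,-0.033,0,0],[0,0,0,0]]'; python3 - <<'E'
from station import *
import cv2
s=read_state(); print(s['position'],s['wrist_force'])
p,d=grab_frame('side'); cv2.imwrite('pics/side1.png',cv2.resize(p[80:280,220:400,::-1],None,fx=3,fy=3,interpolation=cv2.INTER_CUBIC))
E
```

```text
time: 2.2
position: [0.5724, 0.0586, 0.5227]
tcp_rot: [-3.14, 0.003, 0.005]
wrist_force: [-0.1, -0.6, -0.5]
opening: -0.0003
[0.57238303 0.05859994 0.52270269] [-0.10222384 -0.63052134 -0.53215275]
```

View pics/side1.png

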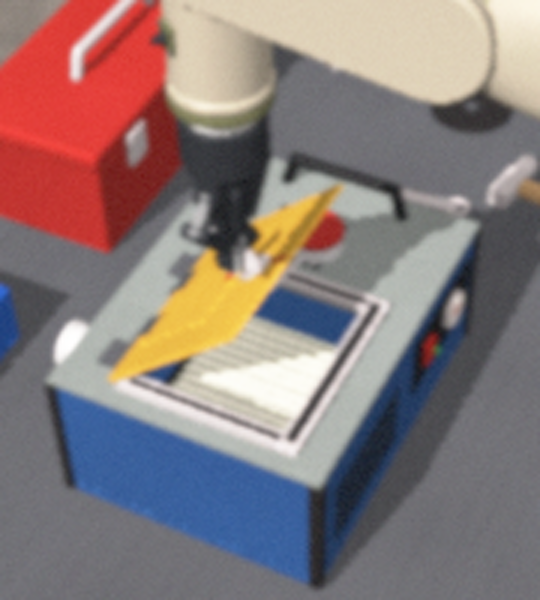

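The closed fingers hang over the left half of the hatch, with the tips at about (240,270) in the crop, clear of the T-handle. Next I'll descend to contact.

```bash
python3 -m jog '[[0,0,0.012,0],[0,0,0.01,0],[0,0,0.008,0],[0,0,0.004,0]]'; python3 -m jog '[[0,0,0.003,0],[0,0,0.003,0]]';  python3 -m jog '[[0,0,0.003,0],[0,0,0.003,0]]'; 
```

```text
time: 2.65
position: [0.5704, 0.0542, 0.4891]
tcp_rot: [3.142, 0.002, -0.0]
wrist_force: [-0.6, -0.0, -0.4]
opening: -0.0
time: 2.85
position: [0.5708, 0.0547, 0.4848]
tcp_rot: [-3.142, -0.001, 0.0]
wrist_force: [0.1, 0.4, 0.6]
opening: 0.0
time: 3.05
position: [0.571, 0.055, 0.479]
tcp_rot: [-3.142, -0.001, 0.001]
wrist_force: [-0.1, -0.5, 0.7]
opening: -0.0003
```

```bash
python3 -m jog '[[-0.0045,0,0.0054,0],[-0.0045,0,0.0055,0],[-0.004,0,0.0057,0],[-0.004,0,0.0058,0]]';python3 -m jog '[[-0.0035,0,0.006,0],[-0.0034,0,0.0061,0],[-0.003,0,0.0062,0],[-0.0028,0,0.0064,0]]'; python3 - <<'E'
from station import *
import cv2
p,d=grab_frame('side'); cv2.imwrite('pics/side2.png',cv2.resize(p[80:280,220:400,::-1],None,fx=3,fy=3,interpolation=cv2.INTER_CUBIC))
E
```

```text
time: 3.45
position: [0.5534, 0.0551, 0.4557]
tcp_rot: [-3.141, 0.0, 0.001]
wrist_force: [0.0, 1.3, 1.0]
opening: -0.0002
time: 3.85
position: [0.5409, 0.055, 0.431]
tcp_rot: [3.142, 0.0, 0.001]
wrist_force: [-0.4, 0.5, 1.5]
opening: 0.0003
```

View pics/side2.png

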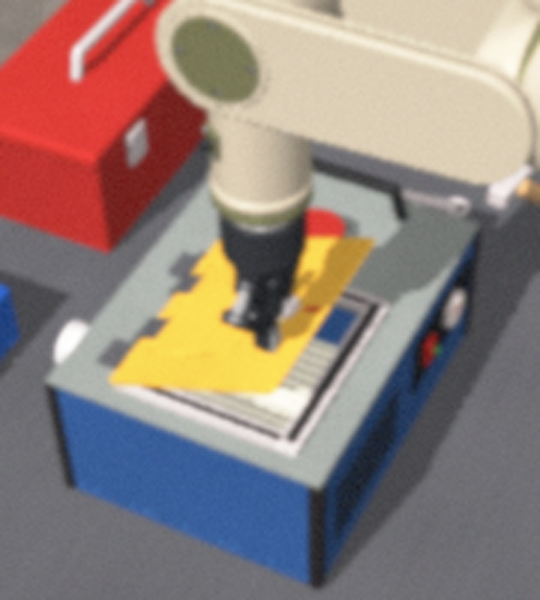

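The hatch follows the fingers and is now about half shut, with the tips pushing at (268,340). I'll continue along the arc and slow down towards the end.

```bash
python3 -m jog '[[-0.0027,0,0.0064,0],[-0.0025,0,0.0066,0],[-0.0021,0,0.0067,0],[-0.0018,0,0.0068,0],[-0.0014,0,0.0068,0],[-0.001,0,0.006,0]]';python3 -m jog '[[-0.0005,0,0.005,0],[-0.0005,0,0.004,0],[-0.0003,0,0.003,0],[0,0,0.003,0]]'; python3 -m jog '[[0,0,0.002,0],[0,0,0.002,0]]';  
```

```text
time: 4.5
position: [0.5295, 0.055, 0.3915]
tcp_rot: [3.142, 0.001, 0.001]
wrist_force: [-1.5, 0.5, 1.3]
opening: -0.0001
time: 4.9
position: [0.5285, 0.055, 0.3772]
tcp_rot: [-3.142, -0.0, 0.001]
wrist_force: [-0.8, -0.1, 1.6]
opening: 0.0003
time: 5.1
position: [0.5285, 0.055, 0.3733]
tcp_rot: [3.142, -0.0, 0.001]
wrist_force: [-0.6, 0.0, 0.3]
opening: 0.0001
```

```bash
python3 -m jog '[[0,0,0.0015,0],[0,0,0.0015,0]]';python3 -m jog '[[0,0,0.0015,0],[0,0,0.0015,0]]'; python3 -m jog '[[0,0,0.001,0],[0,0,0.001,0]]'; python3 -m jog '[[0,0,0.001,0],[0,0,0,0]]'  
```

```text
time: 5.3
position: [0.5284, 0.055, 0.3703]
tcp_rot: [3.142, -0.0, 0.001]
wrist_force: [-0.7, 1.0, 2.0]
opening: 0.0001
time: 5.5
position: [0.5284, 0.055, 0.3676]
tcp_rot: [-3.142, -0.0, 0.001]
wrist_force: [-3.9, -0.3, 5.5]
opening: 0.0004
time: 5.7
position: [0.5283, 0.055, 0.3659]
tcp_rot: [3.142, -0.0, 0.001]
wrist_force: [-5.5, -0.1, 8.0]
opening: -0.0001
time: 5.9
position: [0.5283, 0.055, 0.3654]
tcp_rot: [3.142, -0.0, 0.001]
wrist_force: [-7.7, -0.7, 11.2]
opening: 0.0001
```

```bash
python3 -m jog '[[0,0,-0.005,0],[0,0,-0.02,0],[0,0.02,-0.04,0],[0,0.03,-0.04,0]]' 1; python3 - <<'E'
from station import *
import cv2, numpy as np
s=read_state(); i=camera_info('wrist'); p,d=grab_frame('wrist'); cv2.imwrite('pics/w1.png',p[:,:,::-1]); np.save('pics/w1.npy',d)
import pickle; pickle.dump(i,open('pics/w1.pkl','wb')); print(s['position'],s['time'],i)
E
```

```text
time: 6.3
position: [0.5282, 0.0056, 0.4695]
tcp_rot: [-3.141, 0.002, 0.003]
wrist_force: [2.2, -0.4, 1.5]
opening: 0.0584
[0.52817275 0.00555787 0.46945559] 6.3 {'intrinsics': array([[312.20737991,   0.        , 318.29477886],
       [  0.        , 312.20737991, 193.77430357],
       [  0.        ,   0.        ,   1.        ]]), 'dist': array([-0.03980299,  0.        ,  0.        ,  0.        ,  0.        ]), 'cam_to_world': array([[ 3.53593765e-03, -9.47118833e-01, -3.20863544e-01,
         6.10271956e-01],
       [-9.99993379e-01, -3.62472480e-03, -3.20600826e-04,
         4.33560846e-03],
       [-8.59394965e-04,  3.20862553e-01, -9.47125379e-01,
         4.37291193e-01],
       [ 0.00000000e+00,  0.00000000e+00,  0.00000000e+00,
         1.00000000e+00]])}
```

View pics/w1.png

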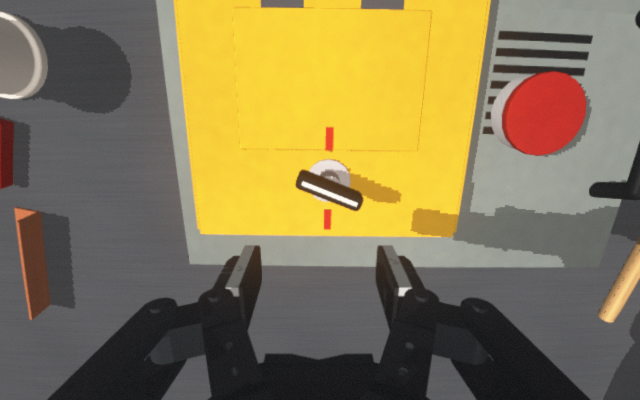

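The wrist view shows the hatch shut. The T-handle's white slot runs from about (302,182) to (361,206), and the red marks are at (329,138) and (327,219). I'll enlarge and measure.

```bash
python3 - <<'E'
import cv2
a=cv2.imread('pics/w1.png')[110:250,180:480]; cv2.imwrite('pics/w1c.png',cv2.resize(a[10:125,90:215],None,fx=5,fy=5,interpolation=cv2.INTER_CUBIC))
E
```

```text
(no output)
```

View pics/w1c.png

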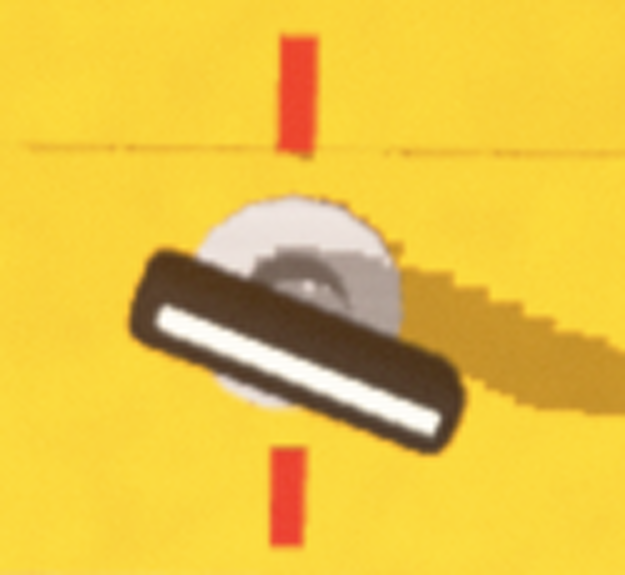

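```bash
python3 - <<'E'
from h import *
import pickle
i=pickle.load(open('pics/w1.pkl','rb')); D=np.load('pics/w1.npy')
f=lambda x,y:((x+.5)/5-.5+270,(y+.5)/5-.5+120)
for z in (.228,.231):
    a=atz('wrist',*f(158,316),z,i); b=atz('wrist',*f(440,427),z,i); v=a-b
    print(z,'slot',a,b,'mid',(a+b)/2,'len',np.linalg.norm(v),'phi',np.arctan2(v[0],v[1]))
m1=atz('wrist',*f(298,93),.194,i); m2=atz('wrist',*f(288,497),.194,i); v=m1-m2
print('marks',m1,m2,'dir yaw',np.arctan2(v[1],v[0]),(m1+m2)/2)
W=cloud('wrist',D,i)
im=cv2.imread('pics/w1.png').astype(int)
yel=(im[...,2]>150)&(im[...,0]<110)&(im[...,1]>110)&(D>0)
P=W[yel]; k=(abs(P[:,2]-.2)<.02); P=P[k]; A=np.c_[P[:,0]-.6888,P[:,1],np.ones(len(P))]
for _ in range(3):
    s,*_=np.linalg.lstsq(A,P[:,2],rcond=None); r=abs(P[:,2]-A@s); A=A[r<.004];P=P[r<.004]
print('plane',s,len(P))
for u,v in [(329,192),(310,185)]: print('bar top z',dep('wrist',u,v,D,i))
E
```

```text
0.228 slot [0.54742955 0.01625294 0.228     ] [ 0.53097972 -0.02394395  0.228     ] mid [ 0.53920463 -0.0038455   0.228     ] len 0.043432550393146946 phi 0.38843919605539706
0.231 slot [0.54833034 0.01608211 0.231     ] [ 0.5321163  -0.02353858  0.231     ] mid [ 0.54022332 -0.00372824  0.231     ] len 0.04280998405761001 phi 0.3884391960553941
marks [ 0.57346942 -0.00405787  0.194     ] [ 0.50534331 -0.00336155  0.194     ] dir yaw -0.010220760791682448 [ 0.53940637 -0.00370971  0.194     ]
plane [-0.00587805  0.00040239  0.19256949] 64480
bar top z [ 0.54113234 -0.00324798  0.22923655]
bar top z [0.54624832 0.01006738 0.22931833]
```

```bash
python3 -m jog '[[0.0113,0.0093,0,-0.1475],[0,0,0,-0.1475],[0,0,0,-0.1475],[0,0,0,-0.1475],[0,0,0,-0.1475],[0,0,0,-0.1475],[0,0,0,-0.1475],[0,0,0,-0.1475]]' 1; python3 -m jog '[[0,0,0.03,0],[0,0,0.02,0],[0,0,0,0]]'; python3 - <<'E'
from station import *
import cv2, numpy as np
s=read_state(); print(s['position'],s['tcp_rot'],s['joints'])
i=camera_info('wrist'); p,d=grab_frame('wrist'); cv2.imwrite('pics/w2.png',p[:,:,::-1]); np.save('pics/w2.npy',d)
import pickle; pickle.dump(i,open('pics/w2.pkl','wb'))
E
```

```text
time: 7.15
position: [0.5399, -0.0043, 0.469]
tcp_rot: [3.141, -0.0, 1.187]
wrist_force: [-0.6, 0.5, -0.3]
opening: 0.0857
time: 7.45
position: [0.5389, -0.0042, 0.4155]
tcp_rot: [-3.136, 0.002, 1.181]
wrist_force: [-1.1, 0.3, -0.5]
opening: 0.0856
[ 0.53894853 -0.00422049  0.4154564 ] [-3.13600422e+00  1.64846594e-03  1.18061098e+00] [-1.02971928e-01 -3.62665258e-02  1.64056879e+00  2.17441470e-06
  1.54311687e+00  2.87217960e-01]
```

View pics/w2.png

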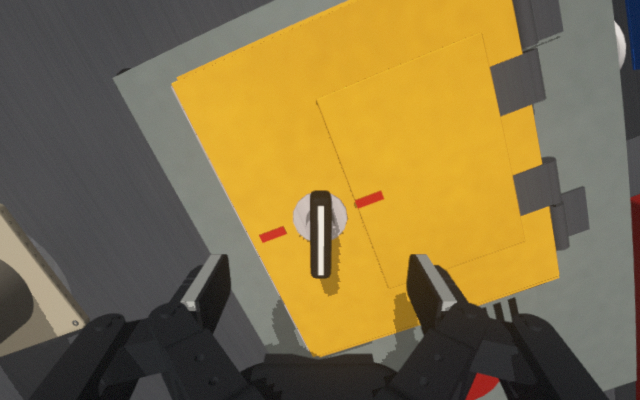

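The slot is vertical in view at x≈320 and the pads are centred on about 319, so the jaws sit square across the bar. I'll descend and grip lightly.

```bash
python3 -m jog '[[0,0,0.015,0],[0,0,0.015,0],[0,0,0.01,0],[0,0,0,0]]'; python3 -m jog '[[0,0,0,0],[0,0,0,0],[0,0,0,0],[0,0,0,0],[0,0,0,0]]' 0 30; python3 -m jog '[[0,0,0,0],[0,0,0,0],[0,0,0,0]]'; python3 - <<'E'
from station import *
import cv2, numpy as np
s=read_state(); print(s['position'],s['tcp_rot'],s['torque'])
p,d=grab_frame('wrist'); cv2.imwrite('pics/w3.png',p[:,:,::-1])
E
```

```text
time: 7.9
position: [0.5391, -0.0043, 0.3769]
tcp_rot: [-3.138, 0.001, 1.181]
wrist_force: [-0.7, 0.1, -0.4]
opening: 0.0854
time: 8.4
position: [0.5393, -0.004, 0.3795]
tcp_rot: [-3.14, 0.0, 1.181]
wrist_force: [-1.3, 0.4, 5.3]
opening: 0.0162
time: 8.7
position: [0.5393, -0.0041, 0.3796]
tcp_rot: [-3.14, 0.0, 1.181]
wrist_force: [-5.6, 1.6, 4.0]
opening: 0.0159
[ 0.53929335 -0.00406344  0.3795907 ] [-3.13996336e+00  9.91189658e-05  1.18101316e+00] [ 0.26905588  0.91892133 -0.01640648]
```

View pics/w3.png

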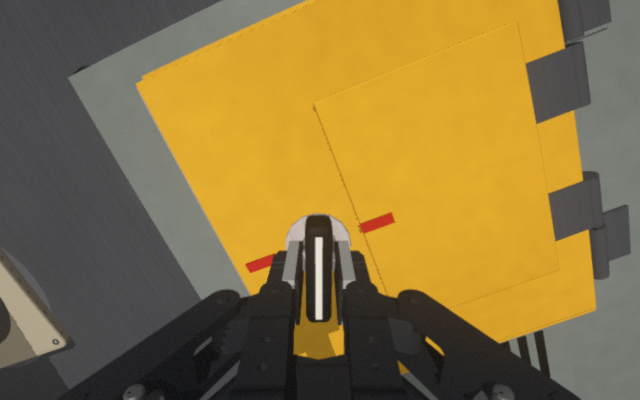

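```bash
python3 - <<'E'
import cv2
a=cv2.imread('pics/w3.png')[200:370,240:400]; cv2.imwrite('pics/w3c.png',cv2.resize(a,None,fx=3.5,fy=3.5,interpolation=cv2.INTER_CUBIC))
E
```

```text
(no output)
```

View pics/w3c.png

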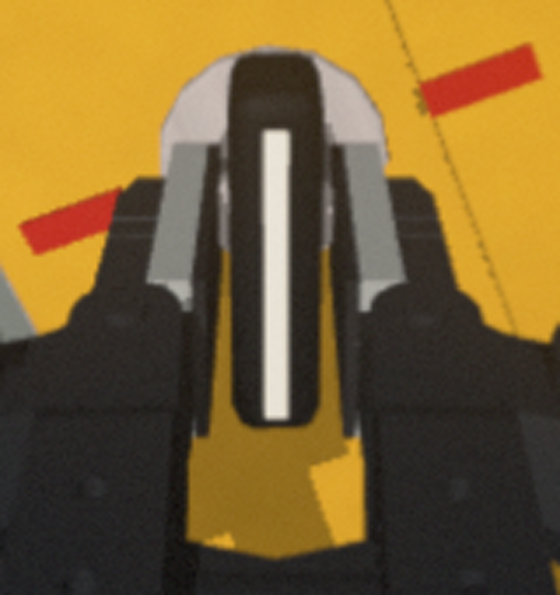

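The zoomed view shows gaps between the pads and the bar. The pads reach below the bar and are pinching the 18 mm stem, which fits the 16 mm opening. I'll open, rise 6 mm and grip the bar's flats.

```bash
python3 -m jog '[[0,0,0,0],[0,0,-0.003,0],[0,0,-0.003,0],[0,0,0,0]]' 0.45; python3 -m jog '[[0,0,0,0],[0,0,0,0],[0,0,0,0],[0,0,0,0],[0,0,0,0]]' 0 40; python3 - <<'E'
from station import *
import cv2, numpy as np
s=read_state(); print(s['position'],s['tcp_rot'],s['torque'])
p,d=grab_frame('wrist'); cv2.imwrite('pics/w4.png',cv2.resize(p[200:370,240:400,::-1],None,fx=3.5,fy=3.5,interpolation=cv2.INTER_CUBIC))
E
```

```text
time: 9.15
position: [0.54, -0.0044, 0.3861]
tcp_rot: [3.14, -0.0, 1.181]
wrist_force: [-0.5, -0.4, -0.5]
opening: 0.0381
time: 9.65
position: [0.5393, -0.0041, 0.3853]
tcp_rot: [-3.14, 0.0, 1.181]
wrist_force: [-4.9, 0.5, 3.9]
opening: 0.0137
[ 0.53930882 -0.00409531  0.38531178] [-3.13978106e+00  1.38304852e-04  1.18095815e+00] [ 0.30936599  0.84786364 -0.01135853]
```

View pics/w4.png

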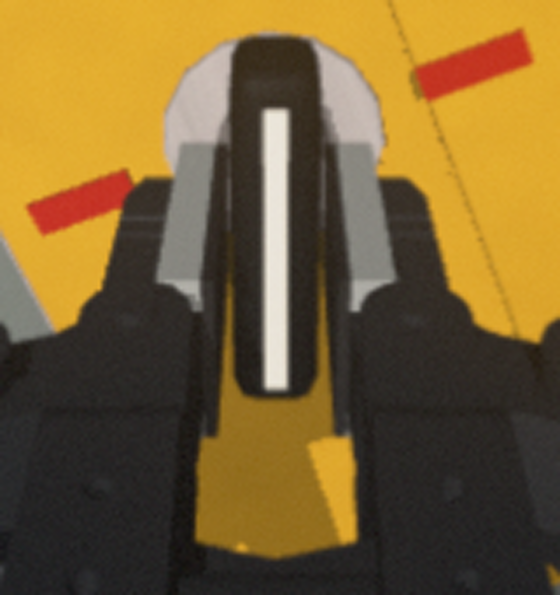

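```bash
python3 -m jog '[[0,0,0,0],[0,0,-0.004,0],[0,0,0,0]]' 0.4; python3 -m jog '[[0,0,0,0],[0,0,0,0],[0,0,0,0],[0,0,0,0],[0,0,0,0]]' 0 40; python3 - <<'E'
from station import *
import cv2, numpy as np
s=read_state(); print(s['position'],s['tcp_rot'],s['torque'])
p,d=grab_frame('wrist'); cv2.imwrite('pics/w5.png',cv2.resize(p[200:370,240:400,::-1],None,fx=3.5,fy=3.5,interpolation=cv2.INTER_CUBIC))
E
```

```text
time: 10.0
position: [0.54, -0.0044, 0.39]
tcp_rot: [3.14, -0.0, 1.181]
wrist_force: [-0.4, -0.4, -0.3]
opening: 0.0341
time: 10.5
position: [0.5394, -0.0041, 0.3893]
tcp_rot: [-3.14, 0.0, 1.181]
wrist_force: [-4.3, 2.8, 5.2]
opening: 0.011
[ 0.53939047 -0.00413619  0.38933546] [-3.14025608e+00  1.76835373e-04  1.18096815e+00] [0.26979866 0.89867924 0.03084977]
```

View pics/w5.png

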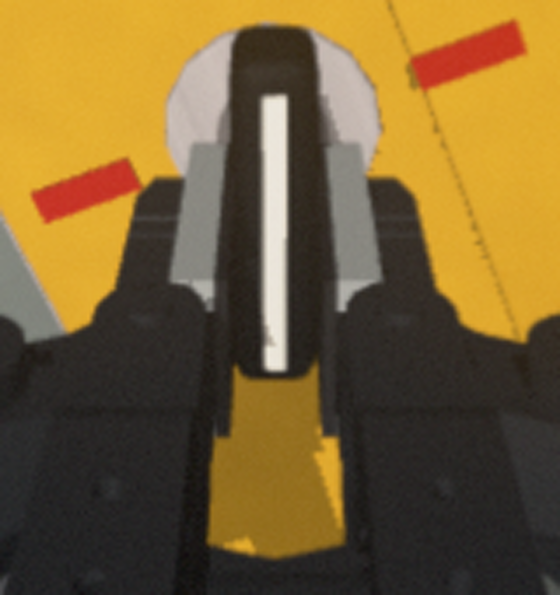

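Now the opening is about 11.5 mm and the pads lie against the bar flats. I'll turn the latch clockwise in stages.

```bash
python3 -m jog '[[0,0,0,0.06],[0,0,0,0.1],[0,0,0,0.1],[0,0,0,0.1]]'; python3 -m jog '[[0,0,0,0.1],[0,0,0,0.1],[0,0,0,0.1],[0,0,0,0.1]]';python3 - <<'E'
from station import *
import cv2, numpy as np
s=read_state(); print(s['position'],s['tcp_rot'],s['torque'])
p,d=grab_frame('wrist'); cv2.imwrite('pics/w6.png',p[:,:,::-1])
E
```

```text
time: 10.95
position: [0.5391, -0.0039, 0.3893]
tcp_rot: [-3.139, 0.001, 0.817]
wrist_force: [-9.1, 3.0, 6.6]
opening: 0.0106
time: 11.35
position: [0.5388, -0.0035, 0.3893]
tcp_rot: [-3.139, 0.003, 0.417]
wrist_force: [-12.8, 5.2, 8.2]
opening: 0.0108
[ 0.53877072 -0.00354747  0.38926421] [-3.13854834e+00  2.74801987e-03  4.17499513e-01] [0.80927238 2.06643284 0.05586804]
```

View pics/w6.png

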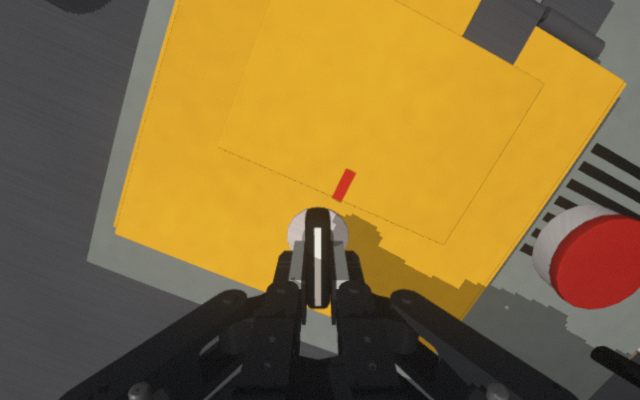

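The slot is still held square in the jaws at (318,265) and turning well. There is some sideways load, so I'll ease it by about 1 mm and finish the turn.

```bash
python3 -m jog '[[-0.0007,-0.0008,0,0.05],[0,0,0,0.1],[0,0,0,0.1],[0,0,0,0.1],[0,0,0,0.077],[0,0,0,0]]';python3 - <<'E'
from station import *
import cv2, numpy as np
s=read_state(); print(s['position'],s['tcp_rot'],s['torque'],s['wrist_force'])
i=camera_info('wrist'); p,d=grab_frame('wrist'); cv2.imwrite('pics/w7.png',cv2.resize(p[120:320,220:420,::-1],None,fx=3,fy=3,interpolation=cv2.INTER_CUBIC))
E
```

```text
time: 12.0
position: [0.5382, -0.0028, 0.3893]
tcp_rot: [-3.139, 0.002, -0.008]
wrist_force: [-7.9, 6.7, 5.3]
opening: 0.0108
[ 0.53817498 -0.00281499  0.38930658] [-3.13937991e+00  2.27019942e-03 -8.05756216e-03] [ 0.96539825  1.46824242 -0.02974753] [-7.93237937  6.73211907  5.30663122]
```

View pics/w7.png

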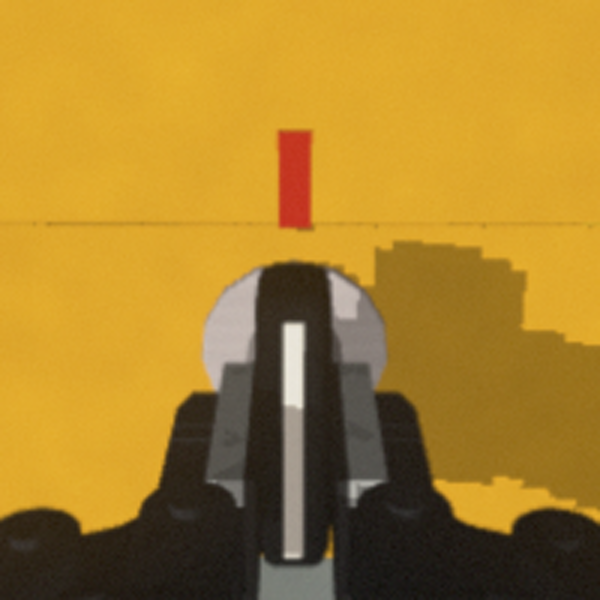

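The slot (x≈293) points at the front red mark (x≈295). I'll release, lift and check from a clear view.

```bash
python3 -m jog '[[0,0,0,0],[0,0,0,0],[0,0,0,0],[0,0,-0.02,0],[0,0,-0.03,0],[-0.015,0,-0.03,0],[0,0,0,0]]' 0.5;python3 - <<'E'
from station import *
import cv2, numpy as np, pickle
s=read_state(); print(s['position'],s['tcp_rot'],s['wrist_force'])
i=camera_info('wrist'); p,d=grab_frame('wrist'); cv2.imwrite('pics/w8f.png',p[:,:,::-1]); np.save('pics/w8.npy',d)
pickle.dump(i,open('pics/w8.pkl','wb'))
cv2.imwrite('pics/w8.png',cv2.resize(p[120:245,270:395,::-1],None,fx=5,fy=5,interpolation=cv2.INTER_CUBIC))
E
```

```text
time: 12.75
position: [0.5238, -0.004, 0.4748]
tcp_rot: [3.141, -0.008, -0.006]
wrist_force: [0.9, -0.7, 0.9]
opening: 0.0423
[ 0.52382276 -0.00399398  0.47475627] [ 3.14064382 -0.00799412 -0.00648162] [ 0.90967799 -0.66138216  0.93987092]
```

View pics/w8.png

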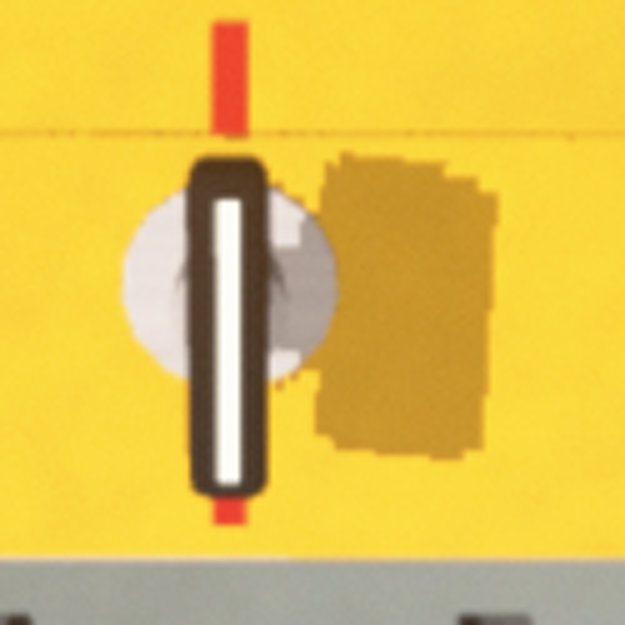

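View pics/w8f.png

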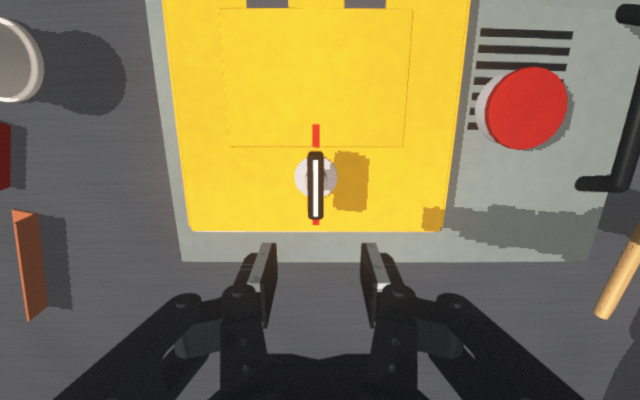

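```bash
python3 - <<'E'
from h import *
import pickle
i=pickle.load(open('pics/w8.pkl','rb')); D=np.load('pics/w8.npy')
f=lambda x,y:((x+.5)/5-.5+270,(y+.5)/5-.5+120)
a=atz('wrist',*f(228,200),.23,i); b=atz('wrist',*f(228.5,484),.23,i); v=a-b
print('slot',a,b,(a+b)/2,np.linalg.norm(v),'yaw',np.arctan2(v[1],v[0]))
m1=atz('wrist',*f(229.5,78),.194,i); m2=atz('wrist',*f(230,510),.194,i); v=m1-m2
print('marks',m1,m2,'yaw',np.arctan2(v[1],v[0]))
# edge of hatch front & frame
W=cloud('wrist',D,i); im=cv2.imread('pics/w8f.png').astype(int)
yel=(im[...,2]>150)&(im[...,0]<110)&(im[...,1]>110)&(D>0)&(abs(W[...,2]-.195)<.012)
P=W[yel]; A=np.c_[P[:,0]-.6888,P[:,1],np.ones(len(P))]
for _ in range(3):
    s,*_=np.linalg.lstsq(A,P[:,2],rcond=None); r=abs(P[:,2]-A@s); A=A[r<.004];P=P[r<.004]
print('plane',s,len(P))
E
```

```text
slot [ 0.56124582 -0.00380457  0.23      ] [ 0.51871004 -0.00348412  0.23      ] [ 0.53997793 -0.00364435  0.23      ] 0.04253698437970807 yaw -0.007533602593380098
marks [ 0.57334246 -0.00384179  0.194     ] [ 0.49909009 -0.00326398  0.194     ] yaw -0.0077815986632347785
plane [-0.00407133  0.00032182  0.19259575] 62093
```

The slot yaw is −0.0075 and the marks' yaw is −0.0078, so the latch is in line. Next I'll close the fingers, move to the front left of the plate clear of the latch, and press.

```bash
python3 -m jog '[[-0.004,-0.031,0,0],[-0.004,-0.031,0,0],[0,0,0.03,0],[0,0,0.03,0],[0,0,0.025,0],[0,0,0.01,0],[0,0,0,0]]' 0 60; python3 -m jog '[[0,0,0.004,0],[0,0,0.003,0],[0,0,0,0]]'; python3 -m jog '[[0,0,0.002,0],[0,0,0.001,0],[0,0,0,0]]'
```

```text
time: 13.5
position: [0.5155, 0.0582, 0.3717]
tcp_rot: [3.141, 0.005, -0.006]
wrist_force: [-1.1, -0.1, 0.5]
opening: -0.0001
time: 13.8
position: [0.5166, 0.0582, 0.3681]
tcp_rot: [-3.142, -0.002, -0.006]
wrist_force: [-0.1, 0.1, 0.1]
opening: -0.0
time: 14.1
position: [0.5165, 0.0582, 0.3657]
tcp_rot: [3.141, -0.002, -0.006]
wrist_force: [-0.6, -0.1, 5.6]
opening: -0.0001
```

```bash
python3 -m jog '[[0,0,0.001,0],[0,0,0,0]]'; python3 -m jog '[[0,0,0.001,0],[0,0,0,0]]'; python3 -m jog '[[0,0,0.001,0],[0,0,0,0]]'
```

```text
time: 14.3
position: [0.5165, 0.0582, 0.3654]
tcp_rot: [3.141, -0.002, -0.006]
wrist_force: [-4.9, 0.2, 9.8]
opening: -0.0002
time: 14.5
position: [0.5164, 0.0582, 0.3653]
tcp_rot: [3.141, -0.003, -0.006]
wrist_force: [-9.0, -0.6, 16.6]
opening: 0.0
time: 14.7
position: [0.5164, 0.0583, 0.3652]
tcp_rot: [3.141, -0.003, -0.006]
wrist_force: [-11.4, -1.0, 22.0]
opening: 0.0
```

```bash
python3 -m jog '[[-0.001,0,0,0],[0,0,0.0005,0],[0,0,0,0],[0,0,0,0]]'; python3 - <<'E'
from station import *
import cv2, numpy as np, pickle
s=read_state(); print(s['position'],s['wrist_force'])
i=camera_info('wrist'); p,d=grab_frame('wrist'); cv2.imwrite('pics/w9.png',p[:,:,::-1]); np.save('pics/w9.npy',d); pickle.dump(i,open('pics/w9.pkl','wb'))
p,d=grab_frame('side'); cv2.imwrite('pics/side3.png',cv2.resize(p[80:280,220:400,::-1],None,fx=3,fy=3,interpolation=cv2.INTER_CUBIC))
E
```

```text
time: 15.1
position: [0.516, 0.0582, 0.3652]
tcp_rot: [3.141, -0.005, -0.006]
wrist_force: [-7.3, -0.3, 22.5]
opening: 0.0
[0.51595095 0.05823788 0.3652039 ] [-7.32512146 -0.25428787 22.54651942]
```

View pics/w9.png

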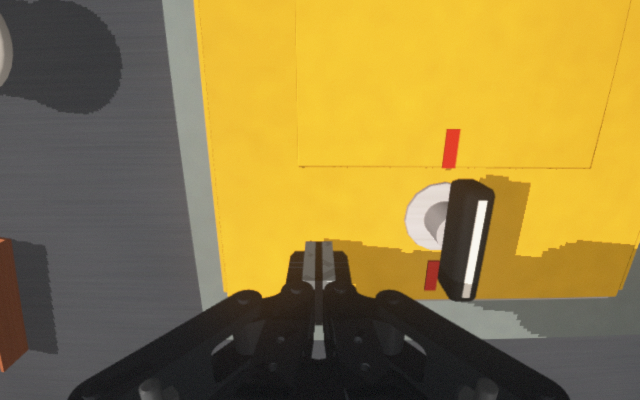

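View pics/side3.png

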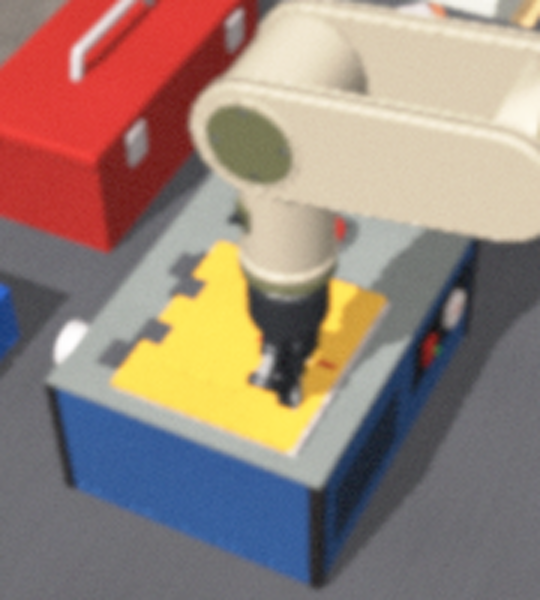

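```bash
python3 - <<'E'
from h import *
import pickle
i=pickle.load(open('pics/w9.pkl','rb')); D=np.load('pics/w9.npy')
a=atz('wrist',482,201,.228,i); b=atz('wrist',467,298,.228,i); v=a-b
print('slot',(a+b)/2,np.linalg.norm(v),np.arctan2(v[1],v[0]))
a=atz('wrist',453,130,.192,i); b=atz('wrist',431,289,.192,i); v=a-b; print('marks',np.arctan2(v[1],v[0]))
W=cloud('wrist',D,i); im=cv2.imread('pics/w9.png').astype(int)
yel=(im[...,2]>150)&(im[...,0]<110)&(im[...,1]>110)&(D>0)&(abs(W[...,2]-.195)<.012)
P=W[yel]; A=np.c_[P[:,0]-.6888,P[:,1],np.ones(len(P))]
for _ in range(3):
    s,*_=np.linalg.lstsq(A,P[:,2],rcond=None); r=abs(P[:,2]-A@s); A=A[r<.004];P=P[r<.004]
print('plane',s,len(P))
E
```

```text
slot [ 0.53925931 -0.0034182   0.228     ] 0.04192919572053129 0.019092086481595334
marks -0.009708947766741536
plane [ 0.01779811 -0.00346363  0.19364908] 115463
```

```bash
python3 - <<'E'
import cv2
a=cv2.imread('pics/w9.png')[120:310,400:510]; cv2.imwrite('pics/w9c.png',cv2.resize(a[60:185,20:110],None,fx=4.8,fy=4.8,interpolation=cv2.INTER_CUBIC))
E
```

```text
(no output)
```

View pics/w9c.png

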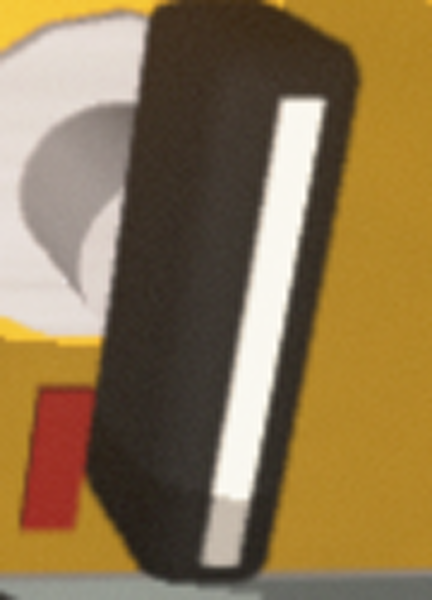

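```bash
python3 - <<'E'
from h import *
import pickle
i=pickle.load(open('pics/w9.pkl','rb'))
f=lambda x,y:((x+.5)/4.8-.5+420,(y+.5)/4.8-.5+180)
for z in(.226,.228,.23):
    a=atz('wrist',*f(302,98),z,i); b=atz('wrist',*f(221,566),z,i); v=a-b; print(z,(a+b)/2,np.linalg.norm(v),np.arctan2(v[1],v[0]))
m2=atz('wrist',*f(57,458),.192,i);m1=atz('wrist',451.3,148.5,.192,i);v=m1-m2;print(m1,m2,np.arctan2(v[1],v[0]))
# predicted slot px for yaw -0.008
T=np.linalg.inv(i['cam_to_world']); c=np.array([.5393,-.0036,.228])
for th in(-.03,-.008,.02):
    P=[c+s*.0213*np.array([np.cos(th),np.sin(th),0]) for s in(1,-1)]
    q,_=cv2.projectPoints(np.array(P),cv2.Rodrigues(T[:3,:3])[0],T[:3,3],i['intrinsics'],i['dist']); print(th,q.reshape(-1))
E
```

```text
0.226 [ 0.53845937 -0.00430926  0.226     ] 0.042848127911635184 0.0016334768824727954
0.228 [ 0.53957027 -0.00318487  0.228     ] 0.04205226369768532 0.0016334768824728106
0.23 [ 0.54068118 -0.00206049  0.23      ] 0.04125639948373556 0.001633476882472822
[ 0.57299251 -0.0047467   0.192     ] [ 0.5059405  -0.00292474  0.192     ] -0.02716562101192359
-0.03 [485.44954786 200.01706992 464.8226937  298.63194798]
-0.008 [484.19209533 200.00223175 465.94963484 298.62951539]
0.02 [482.583889   200.02206958 467.38902277 298.59562208]
```

The oblique readings of the slot (0.002) and the marks (−0.01 to −0.03) agree within their noise. Nothing has touched the latch since the square-on check. I'll take one last hold check and hand in.

```bash
python3 -m jog '[[0,0,0.0003,0],[0,0,0,0],[0,0,0,0],[0,0,0,0]]'; python3 - <<'E'
from station import *
s=read_state(); print(s['time'],s['position'],s['wrist_force'])
print(close_job())
E
```

```text
time: 15.6
position: [0.5159, 0.0583, 0.3652]
tcp_rot: [3.142, -0.006, -0.006]
wrist_force: [-8.7, -1.6, 24.2]
opening: -0.0003
15.6 [0.51594847 0.05825806 0.36520456] [-8.68959317 -1.60208623 24.19403163]
the job is handed in; nothing more can be done
None
```

The hatch is shut and latched, and the arm is still pressing it down; I handed the job in at 15.6 s.

- **Shutting:** I pushed the hatch from about 0.73 rad with the closed fingers, following its arc and slowing at the seal.
- **Latch:** My first two grips caught the latch stem below the bar. I raised the grip about 10 mm in two steps, held the bar's flats and turned the latch about 1.19 rad clockwise. Sideways force reached about 13 N during the turn, so I eased it.
- **Pressing:** I pressed with closed fingertips at the front left of the plate, clear of the latch.

**Last checks**
- **Hold:** The downward push reads about 24 N and the sideways push about 9 N. The fingertips are at 192 mm, which is the height of the outer face when the hatch is flat. The last 2 mm or so of commanded push only raised the force, so the plate is resting on its frame.
- **Latch alignment:** Seen square on after release, the slot and the marks differed by less than 0.01 rad.
- **Weaker readings:** The oblique view while pressing was coarser. It put the difference between slot and marks at 0.01 to 0.03 rad, with the two mark readings themselves differing by 0.02, so I relied on the square-on view. A plane fit to the hatch in that same view showed a 0.018 rad slope the other way, which I put down to wrist tilt and the raised pressing.
- **Other things:** I touched nothing else on the extractor or the table.

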